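Couple the leak-test gauge to the van's water port

TASK

Couple the blue leak-test gauge to the blue quick coupler: pull the coupler's blue sleeve back (down) and turn its ear under the little steel hook so that it stays back, then seat the gauge's plug fully home in the coupler, turning it while you press until its tang drops into the hidden slot. Then turn the ear out from under the hook and let the sleeve spring fully forward (up) to lock the plug. Leave the red gauge in the rack and do not push the tools and parts lying around.

Things in the scene. Friction and masses are not known exactly. Their poses are not given: they have to be found in the camera images.
- blue_coupler: Upright brass quick coupler fixed to the bench, with the blue sleeve. Origin: centre of its foot's underside, on the coupler's axis; z up along the axis, x its index direction. Foot: grey disc 120 mm in diameter, 30 mm high. Brass tube 44 mm outside, bore 33 mm.
- blue_mouth (a point): Centre of the blue coupler's open mouth, 110 mm above the foot's underside. The bore flares to 39 mm over the last 6 mm (50 mm outside). 17 to 23 mm below this point three lugs stand 4 mm into the bore while the sleeve is forward and block the plug; they are clear once the sleeve is 9 mm or more back.
- blue_seat (a point): On the blue coupler's axis, 62 mm above the foot's underside: the flat top of a stiff valve spindle down in the bore. One straight slot, 9 mm wide and 10 mm deep, runs across it in a direction that is not measured: within 0.6 rad either way of the coupler's x axis. blue_gauge_nose lies here when the plug is fully home.
- blue_hook (a point): Centre of the underside of the steel hook's ledge, 59.5 mm above the foot's underside, 44 mm from the coupler's axis, 0.72 rad counter-clockwise (from above) from the coupler's x. Ledge: 24 mm wide, 37 to 51 mm from the axis, 9 mm thick, on a post 51 to 58 mm from the axis.
- blue_sleeve (a joint): How far the blue sleeve is pulled back (down), m: 0 forward, 0.014 end stop, about 0.0105 held by the hook. Its spring pushes up with 8 N at 0, 15 N at the stop. Sleeve: tube 54 mm in diameter round the coupler's axis, 40 mm long, z = 62 to 102 mm above the foot's underside when forward; its lowest 8 mm is a flange 64 mm in diameter, a ledge to push down on.
- blue_twist (a joint): Turn of the blue sleeve about the coupler's axis, rad, positive counter-clockwise from above: 0 = ear along the coupler's x; range -0.2 to 0.78, starts within 0.15 of 0. The ear is clear of the hook below about 0.25 and well under it from 0.55 on; it turns past 0.25 only when the sleeve is back by 11.5 mm or more.
- blue_ear (a point): Near the tip of the blue sleeve's ear, 43 mm from the coupler's axis, 4 mm above the sleeve's lower end; x points outward along the ear, z up. The ear stands out from the flange to 49 mm from the axis, 12 mm wide, 8 mm high.
- blue_gauge_grip (a point): Centre of the blue gauge's upright round grip, 36 mm in diameter, its top (white dial) 16 mm above this point, its bottom 16.5 mm below; z up along the gauge. Gauge 92 mm long, 0.2 to 0.45 kg. Below the grip a brass plug, 30 mm in diameter with a groove, ends in a flat nose 66 mm below this point.
- blue_gauge_nose (a point): Centre of the plug's flat nose, axes as the grip. Under it a steel tang 22 mm long along x, 5.5 mm thick (tip 3.6), 9 mm high. With the tang on the spindle but not in the slot the gauge stands 9 mm too high and the sleeve cannot come fully forward. Once home it stays there by its weight.
- red_gauge_grip (a point): Centre of the red gauge's grip: the same shape as the blue one. A bystander in the rack.
- rack: Wooden rack fixed to the bench, 56 x 140 x 52 mm (x, y, z), origin at the centre of its underside. Two holes of 32 mm diameter, 45 mm deep, at y = +40 and -40 mm, hold the two gauges, either way round; their grips stand with the lower end 13 mm above the rack's top.
- red_coupler: The other coupler, with a red sleeve: same outer size as the blue one, a bystander, fixed. Origin as blue_coupler's.
- screwdriver: A screwdriver lying on the bench.
- hammer: A hammer lying on the bench.
- offcut: Pine offcut 50 x 160 x 30 mm, origin under its centre.
- tape: Yellow tape measure 70 x 60 x 35 mm, origin under its centre.
- screw_jar: Screw jar 66 mm in diameter, 90 mm high, origin under its centre.

How it is judged:
By the outcome, as a careful person would: the job done as asked, in the order asked, and still so for the second after the job is handed in, with the robot touching nothing.
It also fails if it takes over 72 s, if anything falls off the work surface, if the arm or the gripper's body presses on something with over 40 N, if the wrist force passes 120 N, or if a joint passes its speed limit or range.

ROBOT

A 6-joint arm with a two-finger parallel gripper is mounted at the origin on the work surface. World frame = base frame: x ahead of the robot, y to its left, z up, the work surface at z = 0. Lengths are in m, angles in rad, forces in N, time in s.
With the tool pointing down it reaches from about 0.35 to 0.775 m from the base axis. Payload 5.5 kg.
Tool frame: the origin (TCP) lies midway between the tips of the shut fingers; the grasp point (between the pads) lies 19 mm behind it; x points along the fingers, y is the direction in which the jaws open and shut, and the axes are right-handed (so a half turn about x gives the same grasp; the last joint's range is limited). The gripper opens to 85 mm and grips with 20 to 120 N. Pads are 22 mm wide; open, the fingers measure 114 mm over their backs; the gripper's body (76 mm by 85 mm) begins 54 mm behind the grasp point. The pads swing forward as they close: fully open they stand 13 mm farther back than shut.
Start: joints at [1.119, 0.313, 0.046, 1.304, 0, 1.431], TCP at [0.176, 0.547, 0.231] pointing down, gripper open.
Joint ranges: [-2.76, 2.76], [-0.86, 1.69], [-1.03, 1.26], [-2.2, 2.34], [-1.47, 1.5], [-3.14, 3.14]. Speed limits (rad/s): [2.57, 2.57, 3.14, 3.14, 3.14, 3.14].

INTERFACE

Orientations are given as a unit quaternion [w, x, y, z].
In Python, from workcell import env, optics, order, models gives the robot as it stands. The module is installed in compiled form; this text tells all that it offers.
- The arm moves only by the tool servo_tool, never from a script. Its argument "moves" is a list of rows, each a list of 5 numbers: the shift along the tool's x, y, z in cm, then the turn about the tool's x in rad, then the closure, from -1 (fully open) to 1 (shut). A call has exactly 10 rows; each row shifts and turns the commanded pose from where the row before left it, along the tool's axes as they then stand; what a row does not reach is not made up. A row lasts 1/8 s, in which the tool goes at most 62.5 mm and 10.7 degrees, less where a joint would pass 70% of its speed; a pose out of reach is approached as far as the arm can. A call is refused whole if a number of a shift passes 6.25 or a number of a turn 0.188, either way. A call with a gripper value outside its range is refused whole. The fingers move at their own pace and stop on an object; "grip_force" is the grip in N (left out, the last holds). Time passes only in rows, so rows that do not move let the fingers close, or fill a call up. It gives the time, the measured TCP pose, the force and the opening at its end, in the units of the state.
- env.get_state(): the state, without advancing time (a new reading comes with each control period).
- optics.read_camera(name): name is "scene" or "top" or "wrist"; returns a dict with "pixels" (480x640x3 uint8, blue, green, red), "vertical_fov" (degrees; the focal length in pixels is half the picture's height over the tangent of half this angle, whatever the lens; pixels are square), "cx", "cy" (the principal point, pixels), "extrinsics" (4x4, takes a point from world to camera coordinates). Camera axes: x right, y up, looking along -z (the intrinsics and any distortion apply to the point x, -y, -z); pixel columns grow to the right and rows downward; lengths in m; the calibration is good to about 2 mm. A picture is of the moment at which its call begins. There is no depth.
- order.hand_in(): hands the job in, once; it reports no verdict.
Trained networks look in a picture, given as the dict that the camera call returned (one of the last four; its "shot" number tells which), for a name from the list of things; names that differ only in an ending like _2 or _b are one class to them, and where a whole thing is asked for, a point or a joint stands for the part that bears it (a point fixed in the world has none). Each returns a list of dicts, best first, with "conf" (0 to 1); they miss things now and then, are a little off and sometimes report something else, mostly with a low value. They report only what shows in the picture. A call takes as long as a camera call.
- models.outline_of(name, picture): "pixels" (480x640 bool, what is visible of it) and "location" ([column, row] in pixels, amid what is visible of it).
- models.pinpoint(name, picture): "location" ([column, row] in pixels: a listed point, or the origin of a listed thing).
The state is a dict: "clock": time; "joint_pos": joint angles; "qvel": joint speeds; "tau": joint torques, N m; "tcp_pos": TCP position; "orientation": TCP orientation; "wrist_force": force on the tool from outside, world axes, zero at the start; "ft_torque": the same for the moment, N m; "finger_gap": finger opening in m.
Only numpy, scipy, OpenCV 4.12 (cv2) and the standard library are available. Lean on these libraries where they do the work, as an engineer would, in place of code of your own. Each camera call takes 0.05 s, during which the arm holds its last target.

## Working session

There is one attempt and no reset: what is moved stays moved. The work goes in short steps, Python scripts to look and compute and a tool call to move; the robot and the scene stay as the last step left them, time stands still between calls to the robot, and variables do not carry over. Pictures are saved under pics/ and viewed, and the job is handed in when it is done.

Besides the shell and the picture viewer there is one more tool, called after ">>>" by a JSON object that holds its "name" and its "arguments", one argument or row to a line. servo_tool: Moves the arm, as the interface text tells. Its arguments: {"type":"object","properties":{"moves":{"type":"array"},"grip_force":{"type":"number"}},"required":["moves"]}

```bash
mkdir -p pics; ls
cat > h.py <<'E'
import numpy as np, cv2
from workcell import env, optics, order, models
def K(p):
    f=240/np.tan(np.radians(p["vertical_fov"])/2); return f
def save(p,n): cv2.imwrite(f"pics/{n}.png",p["pixels"])
def proj(p,X):
    E=np.array(p["extrinsics"]);c=E[:3,:3]@np.array(X)+E[:3,3]
    f=K(p);return np.array([p["cx"]+f*c[0]/-c[2],p["cy"]+f*-c[1]/-c[2]])
def ray(p,uv):
    E=np.array(p["extrinsics"]);f=K(p);R=E[:3,:3];o=-R.T@E[:3,3]
    d=R.T@np.array([(uv[0]-p["cx"])/f,-(uv[1]-p["cy"])/f,-1]);return o,d/np.linalg.norm(d)
def atz(p,uv,z):
    o,d=ray(p,uv);return o+d*(z-o[2])/d[2]
def tri(rs):
    A=np.zeros((3,3));b=np.zeros(3)
    for o,d in rs:
        M=np.eye(3)-np.outer(d,d);A+=M;b+=M@o
    X=np.linalg.solve(A,b);return X,[np.linalg.norm((np.eye(3)-np.outer(d,d))@(X-o)) for o,d in rs]
E
python3 - <<'E'
from h import *
s=env.get_state();print({k:np.round(v,3) for k,v in s.items()})
for n in["scene","top","wrist"]:
    p=optics.read_camera(n);save(p,n+"0");print(n,[k for k in p],p["vertical_fov"],p["cx"],p["cy"],{k:v for k,v in p.items() if k not in("pixels","extrinsics")});print(np.round(p["extrinsics"],3))
    for m in["blue_coupler","blue_mouth","blue_seat","blue_hook","blue_ear","blue_gauge_grip","blue_gauge_nose","red_gauge_grip","rack","red_coupler","screwdriver","hammer","offcut","tape","screw_jar"]:
        r=models.pinpoint(m,p);print(m,[(np.round(x["location"],1).tolist(),round(x["conf"],2)) for x in r[:2]])
E
```

```text
pics
{'clock': np.float64(0.0), 'joint_pos': array([1.119, 0.314, 0.045, 1.304, 0.   , 1.431]), 'qvel': array([-0.002,  0.   ,  0.   , -0.001, -0.   , -0.001]), 'tau': array([ 0.0000e+00, -4.8063e+01,  2.9853e+01,  1.9000e-02,  0.0000e+00,
        0.0000e+00]), 'tcp_pos': array([0.176, 0.547, 0.23 ]), 'orientation': array([ 0.698,  0.109,  0.699, -0.11 ]), 'wrist_force': array([-0.839,  0.264, -0.735]), 'ft_torque': array([-0.001, -0.011,  0.039]), 'finger_gap': np.float64(0.086)}
scene ['pixels', 'vertical_fov', 'cx', 'cy', 'extrinsics', 'shot'] 52.900872933245054 316.00652377096844 244.756070702001 {'vertical_fov': 52.900872933245054, 'cx': 316.00652377096844, 'cy': 244.756070702001, 'shot': 1}
[[-0.578  0.816 -0.01   0.325]
 [-0.657 -0.458  0.599  0.323]
 [ 0.484  0.353  0.801 -1.449]
 [ 0.     0.     0.     1.   ]]
blue_coupler [([253.8, 250.4], 0.97)]
blue_mouth [([252.7, 218.0], 0.7)]
blue_seat [([253.4, 232.7], 0.77), ([347.7, 233.3], 0.28)]
blue_hook [([256.9, 248.2], 0.87)]
blue_ear [([241.1, 243.1], 0.72)]
blue_gauge_grip [([349.9, 217.5], 0.55), ([353.9, 245.7], 0.19)]
blu
[... 1147 characters left out ...]
]
hammer [([490.3, 311.6], 0.64)]
offcut [([307.4, 154.9], 0.83)]
tape [([127.4, 231.6], 0.97)]
screw_jar [([473.4, 230.1], 0.85)]
wrist ['pixels', 'vertical_fov', 'cx', 'cy', 'extrinsics', 'shot'] 61.248001714031695 317.6920825680521 241.2051827759179 {'vertical_fov': 61.248001714031695, 'cx': 317.6920825680521, 'cy': 241.2051827759179, 'shot': 3}
[[ 0.306  0.952  0.001 -0.575]
 [-0.907  0.292 -0.304  0.039]
 [-0.289  0.092  0.953 -0.379]
 [ 0.     0.     0.     1.   ]]
blue_coupler []
blue_mouth []
blue_seat []
blue_hook []
blue_ear []
blue_gauge_grip []
blue_gauge_nose []
red_gauge_grip []
rack []
red_coupler []
screwdriver [([241.0, 451.8], 0.96)]
hammer []
offcut []
tape []
screw_jar []
```

View pics/scene0.png

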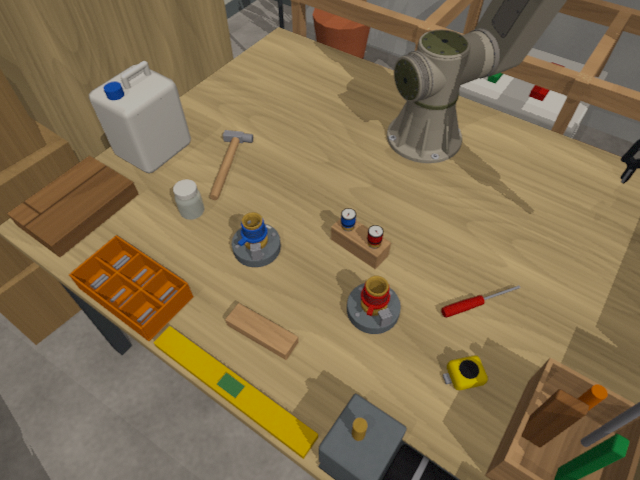

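View pics/top0.png

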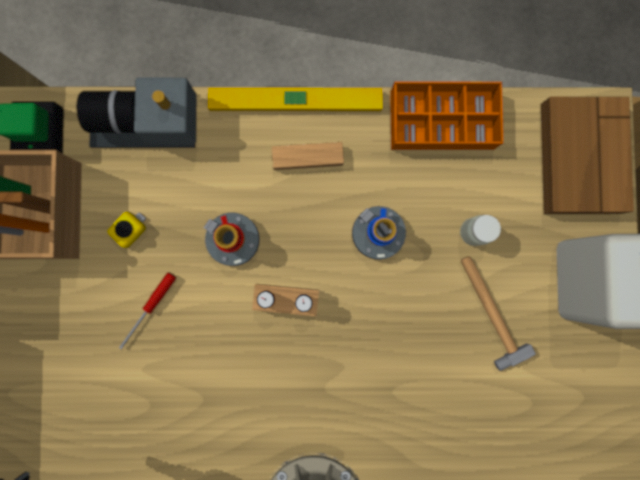

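View pics/wrist0.png

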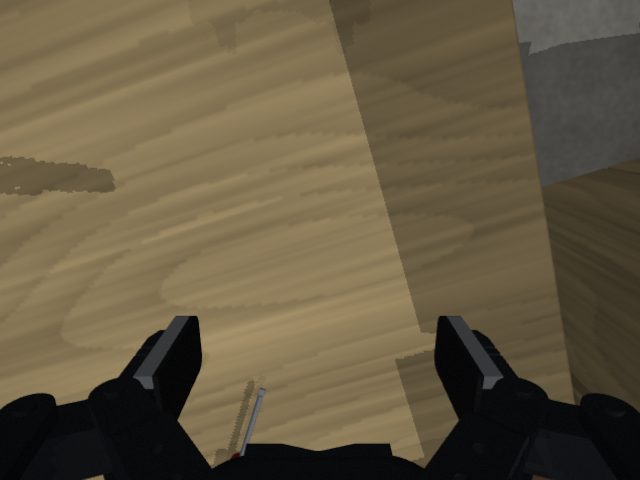

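Run:
```python
from h import *
ps=optics.read_camera("scene");pt=optics.read_camera("top")
def go(m,i=0,j=0):
    a=models.pinpoint(m,ps);b=models.pinpoint(m,pt)
    if a and b:
        X,e=tri([ray(ps,a[0]["location"]),ray(pt,b[0]["location"])]);print(m,np.round(X,4),np.round(e,4))
for m in["blue_coupler","blue_mouth","blue_seat","blue_hook","blue_ear","blue_gauge_grip","red_gauge_grip","rack","red_coupler"]:go(m)
print(proj(pt,[0,0,0]),proj(ps,[0,0,0]))
for p in(ps,pt):
  for m in["blue_coupler","rack","blue_gauge_grip","red_gauge_grip","screw_jar","red_coupler"]:
    r=models.outline_of(m,p)
    for x in r[:2]:
        ys,xs=np.nonzero(x["pixels"]);print(m,np.round(x["location"],1),round(x["conf"],2),len(xs),xs.min(),xs.max(),ys.min(),ys.max())
cv2.imwrite("pics/tz.png",cv2.resize(pt["pixels"][190:330,230:430],None,fx=4,fy=4,interpolation=cv2.INTER_CUBIC))
```

```text
blue_coupler [ 0.6073 -0.155  -0.0101] [0.0028 0.0028]
blue_seat [ 0.6033 -0.1568  0.0655] [0.0059 0.0059]
blue_hook [0.6979 0.1676 0.4469] [0.1524 0.1524]
blue_ear [ 0.6462 -0.1556  0.0561] [0.0018 0.0018]
blue_gauge_grip [0.4509 0.0216 0.0787] [0.0012 0.0012]
rack [ 0.5663 -0.0257  0.1258] [0.1257 0.1257]
red_coupler [ 0.5929  0.1809 -0.0038] [0.0058 0.0058]
[312.33456976 505.33711869] [424.04718741 137.24595603]
blue_coupler [252.9 243.4] 0.98 1934 232 281 212 266
rack [356.4 243. ] 0.66 1422 331 391 219 268
blue_gauge_grip [350.5 216.9] 0.7 278 342 357 209 230
blue_gauge_grip [253.9 245.7] 0.19 1973 232 280 212 267
red_gauge_grip [373.1 234.2] 0.86 276 369 383 226 247
screw_jar [187.2 199.5] 0.95 913 174 203 179 219
screw_jar [468.5 302.7] 0.66 576 441 519 286 316
red_coupler [372.  306.9] 0.89 2330 347 400 276 333
red_coupler [351.5 218.1] 0.19 282 342 357 209 230
blue_coupler [379.3 231.5] 0.83 2280 351 405 206 258
rack [287.9 299.5] 0.74 1292 253 319 284 315
blue_gauge_grip [300.1 301.9] 0.64 260 294 311 293 311
red_gauge_grip [265.4 298.5] 0.7 244 257 274 291 308
screw_jar [478.8 230. ] 0.58 1014 459 500 215 245
red_coupler [231.6 238.4] 0.79 2330 205 259 213 265
```

View pics/tz.png

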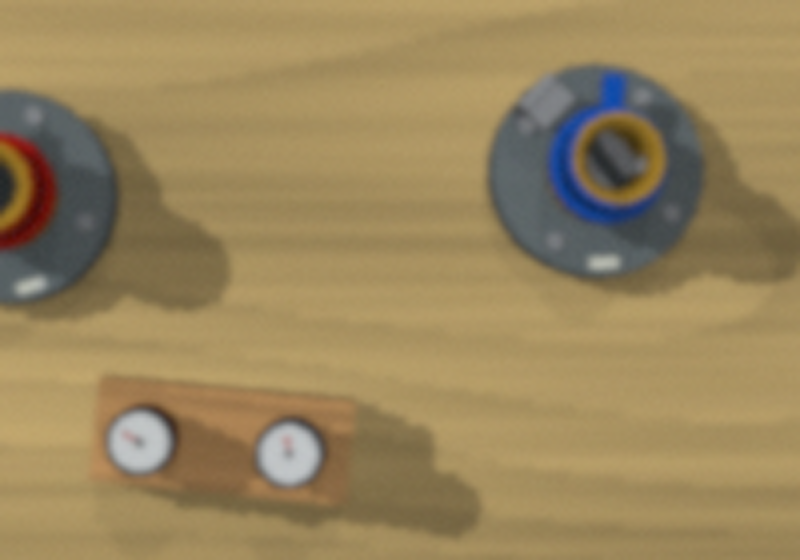

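```bash
cat >> h.py <<'E'
from scipy.spatial.transform import Rotation as Rn
def pose(s=None):
    s=s or env.get_state();q=s["orientation"];R=Rn.from_quat([q[1],q[2],q[3],q[0]]).as_matrix();return np.array(s["tcp_pos"]),R
def plan(target,dyaw=0,grip=-1,n=10,v=5.5,w=0.17,cur=None):
    """straight-line; rows simulated"""
    p,R=pose() if cur is None else cur
    m=max(int(np.ceil(np.linalg.norm(target-p)*100/v)),int(np.ceil(abs(dyaw)/w)),1)
    rows=[];step=(np.array(target)-p)/m
    for i in range(m):
        d=np.round(R.T@step*100,2); a=-round(dyaw/m,3)
        rows.append(d.tolist()+[a,grip]);R=R@Rn.from_rotvec([a,0,0]).as_matrix()
    print(m);[print(r) for r in rows]
E
python3 - <<'E'
from h import *
p,R=pose();print(np.round(R,3),env.get_state()["clock"])
w=optics.read_camera("wrist");E=np.array(w["extrinsics"]);C=-E[:3,:3].T@E[:3,3]
print("cam in tool",R.T@(C-p)," fwd in tool",R.T@(-E[2,:3]), "right",R.T@E[0,:3])
# yaw of tool y
E
```

```text
[[ 0.     0.307  0.952]
 [ 0.     0.952 -0.307]
 [-1.     0.    -0.   ]] 4.0
cam in tool [-0.14265083 -0.0002912  -0.07825949]  fwd in tool [0.95273615 0.00100103 0.30379733] right [-8.82410102e-04  9.99999471e-01 -5.27741101e-04]
```

Run:
```python
from h import *
plan(np.array([.682,-.155,.215]),dyaw=0.312,v=4.4)
```

```text
20
[0.08, -2.57, 3.48, -0.016, -1]
[0.08, -2.62, 3.44, -0.016, -1]
[0.08, -2.68, 3.4, -0.016, -1]
[0.08, -2.73, 3.36, -0.016, -1]
[0.08, -2.78, 3.31, -0.016, -1]
[0.08, -2.84, 3.27, -0.016, -1]
[0.08, -2.89, 3.22, -0.016, -1]
[0.08, -2.94, 3.17, -0.016, -1]
[0.08, -2.99, 3.13, -0.016, -1]
[0.08, -3.04, 3.08, -0.016, -1]
[0.08, -3.09, 3.03, -0.016, -1]
[0.08, -3.14, 2.98, -0.016, -1]
[0.08, -3.18, 2.93, -0.016, -1]
[0.08, -3.23, 2.88, -0.016, -1]
[0.08, -3.28, 2.83, -0.016, -1]
[0.08, -3.32, 2.77, -0.016, -1]
[0.08, -3.37, 2.72, -0.016, -1]
[0.08, -3.41, 2.67, -0.016, -1]
[0.08, -3.45, 2.61, -0.016, -1]
[0.08, -3.49, 2.56, -0.016, -1]
```

>>> {"name": "servo_tool", "arguments": {
  "moves": [
    [0.1,-2.6,3.5,-0.016,-1],
    [0.1,-2.6,3.4,-0.016,-1],
    [0.1,-2.7,3.4,-0.016,-1],
    [0.1,-2.7,3.4,-0.016,-1],
    [0.1,-2.8,3.3,-0.016,-1],
    [0.1,-2.8,3.3,-0.016,-1],
    [0.1,-2.9,3.2,-0.016,-1],
    [0.1,-2.9,3.2,-0.016,-1],
    [0.1,-3.0,3.1,-0.016,-1],
    [0.1,-3.0,3.1,-0.016,-1]
  ]
}}

```text
clock: 5.3
tcp_pos: [0.4305, 0.1956, 0.2215]
orientation: [0.705, 0.054, 0.705, -0.053]
wrist_force: [0.6, 0.7, 0.3]
finger_gap: 0.0856
```

>>> {"name": "servo_tool", "arguments": {
  "moves": [
    [0.1,-3.1,3.0,-0.016,-1],
    [0.1,-3.1,3.0,-0.016,-1],
    [0.1,-3.2,2.9,-0.016,-1],
    [0.1,-3.2,2.9,-0.016,-1],
    [0.1,-3.3,2.8,-0.016,-1],
    [0.1,-3.3,2.8,-0.016,-1],
    [0.1,-3.4,2.7,-0.016,-1],
    [0.1,-3.4,2.7,-0.016,-1],
    [0.1,-3.4,2.6,-0.016,-1],
    [0,-3.5,2.6,-0.016,-1]
  ]
}}

```text
clock: 6.55
tcp_pos: [0.6836, -0.1549, 0.2121]
orientation: [0.707, -0.003, 0.707, 0.003]
wrist_force: [0.1, 0.5, 0.7]
finger_gap: 0.0856
```

Run:
```python
from h import *
p,R=pose();print(p,np.round(R,3),env.get_state()["joint_pos"],env.get_state()["clock"])
w=optics.read_camera("wrist");save(w,"w1")
for m in["blue_coupler","blue_mouth","blue_seat","blue_hook","blue_ear"]:
    r=models.pinpoint(m,w);z={"blue_coupler":0,"blue_mouth":.11,"blue_seat":.062,"blue_hook":.0595,"blue_ear":.066}[m]
    for x in r[:2]: print(m,np.round(x["location"],1),round(x["conf"],2),np.round(atz(w,x["location"],z),4))
```

```text
[ 0.68355789 -0.15491801  0.21213756] [[ 0.    -0.009  1.   ]
 [ 0.     1.     0.009]
 [-1.     0.     0.   ]] [-3.37351124e-01  5.78067380e-01  4.07740460e-01  1.40048160e+00
  2.12914972e-04 -3.46025880e-01] 6.55
blue_coupler [330.9 110.8] 0.68 [ 0.6043 -0.1444  0.    ]
blue_mouth [331.7 112.7] 0.67 [ 0.6057 -0.1474  0.11  ]
blue_seat [329.6 113.8] 0.87 [ 0.6065 -0.1472  0.062 ]
blue_hook [369.  162.5] 0.9 [ 0.6397 -0.1182  0.0595]
blue_ear [323.7 173.9] 0.78 [ 0.6472 -0.1508  0.066 ]
```

View pics/w1.png

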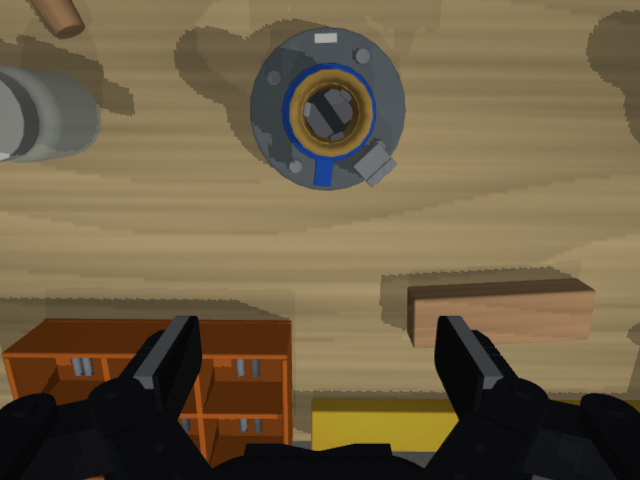

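Run:
```python
from h import *
im=cv2.imread("pics/w1.png")
cv2.imwrite("pics/w1z.png",cv2.resize(im[20:200,240:420],None,fx=3.3,fy=3.3,interpolation=cv2.INTER_CUBIC))
p=optics.read_camera("top")
print(atz(p,[382.7,233.3],.11),atz(p,[377.9,231.8],0),atz(p,[304.4,303.5],.0815))
p=optics.read_camera("scene");print(atz(p,[252.7,218.],.11),atz(p,[253.8,250.4],0),atz(p,[349.9,217.5],.0815))
```

```text
[ 0.59720946 -0.14695428  0.11      ] [ 0.60887613 -0.15228101  0.        ] [0.45119057 0.01602642 0.0815    ]
[ 0.60179938 -0.15071277  0.11      ] [ 0.61760228 -0.1504628   0.        ] [0.45063291 0.02213936 0.0815    ]
```

View pics/w1z.png

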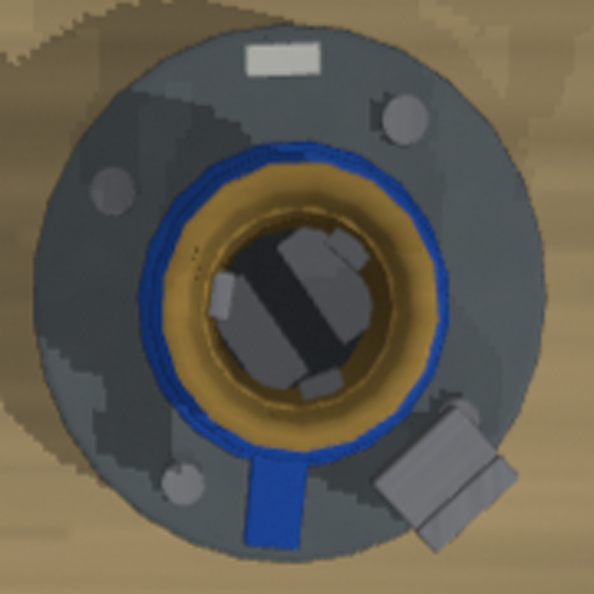

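Run:
```python
from h import *
w=optics.read_camera("wrist")
print(atz(w,[327.7,109.1],.03),atz(w,[330.8,112.7],.11), atz(w,[240+293.5/3.3,20+303/3.3],.102))
print(np.linalg.inv(w["extrinsics"])[:3,3])
# foot width check
print(atz(w,[250.3,109],.03)-atz(w,[405.2,109],.03))
```

```text
[ 0.60209212 -0.14546348  0.03      ] [ 0.60453486 -0.14562639  0.11      ] [ 0.60406048 -0.14648644  0.102     ]
[ 0.60406479 -0.15354629  0.35548802]
[ 0.00116814 -0.11823453  0.        ]
```

Run:
```python
from h import *
plan(np.array([.604,-.147,.19]),v=4)
```

```text
3
[0.77, 0.21, -2.62, -0.0, -1]
[0.77, 0.21, -2.62, -0.0, -1]
[0.77, 0.21, -2.62, -0.0, -1]
```

>>> {"name": "servo_tool", "arguments": {
  "moves": [
    [1.1,0.4,-4,0,-1],
    [1.1,0.4,-3.9,0,-1],
    [0,0,0,0,-1],
    [0,0,0,0,-1],
    [0,0,0,0,-1],
    [0,0,0,0,-1],
    [0,0,0,0,-1],
    [0,0,0,0,-1],
    [0,0,0,0,-1],
    [0,0,0,0,-1]
  ]
}}

```text
clock: 8.25
tcp_pos: [0.6038, -0.1464, 0.1902]
orientation: [0.707, -0.003, 0.707, 0.003]
wrist_force: [-0.3, 0.1, 0.9]
finger_gap: 0.0851
```

Run:
```python
from h import *
p,R=pose();print(p,np.round(R,3))
w=optics.read_camera("wrist");save(w,"w2")
for n in ["blue_mouth","blue_hook","blue_ear"]:
    r=models.pinpoint(n,w);print(n,[(x["location"],atz(w,x["location"],{"blue_mouth":.11,"blue_hook":.0595,"blue_ear":.066}[n])) for x in r[:1]])
cv2.imwrite("pics/w2z.png",cv2.resize(w["pixels"][120:400,180:460],None,fx=2.1,fy=2.1,interpolation=cv2.INTER_CUBIC))
for z in (.11,.03): print(proj(w,[.604,-.147,z]))
```

```text
[ 0.60376845 -0.1464283   0.19021728] [[-0.    -0.008  1.   ]
 [ 0.     1.     0.008]
 [-1.     0.    -0.   ]]
blue_mouth [([313.4, 256.4], array([ 0.6059372 , -0.14881573,  0.11      ]))]
blue_hook [([355.1, 274.9], array([ 0.63821524, -0.11875566,  0.0595    ]))]
blue_ear [([309.2, 289.6], array([ 0.64718541, -0.15199257,  0.066     ]))]
[316.53449857 253.2945008 ]
[316.67621432 218.77954449]
```

View pics/w2z.png

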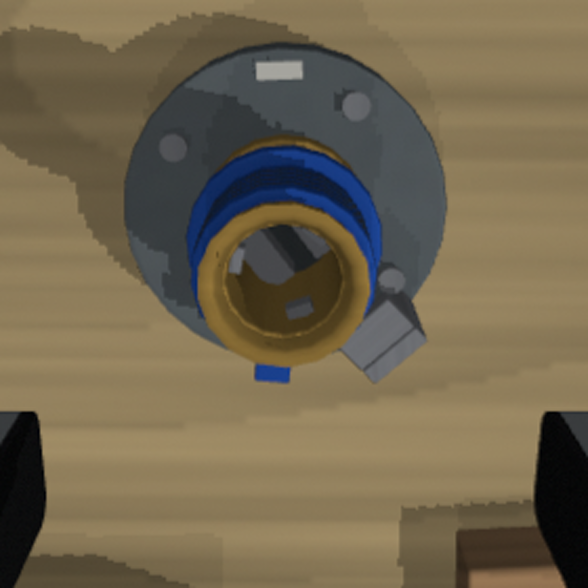

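>>> {"name": "servo_tool", "arguments": {
  "moves": [
    [3,-0.1,0.1,0,-1],
    [3,0,0,0,-1],
    [3,0,0,0,-1],
    [2.7,0,0,0,-1],
    [0,0,0,0,-1],
    [0,0,0,0,0.2],
    [0,0,0,0,0.6],
    [0,0,0,0,1],
    [0,0,0,0,1],
    [0,0,0,0,1]
  ],
  "grip_force": 60
}}

```text
clock: 9.7
tcp_pos: [0.606, -0.1482, 0.0756]
orientation: [0.708, -0.003, 0.706, 0.002]
wrist_force: [-1.2, 0.3, 5.4]
finger_gap: 0.0526
```

Run:
```python
from h import *
s=env.get_state();print(s["tcp_pos"],s["wrist_force"],s["ft_torque"],s["finger_gap"])
w=optics.read_camera("wrist");save(w,"w3")
```

```text
[ 0.60597941 -0.14821426  0.07560076] [-1.16385813  0.25952701  5.41740647] [-0.15301993  0.29167306  0.02613953] 0.052555608123715215
```

View pics/w3.png

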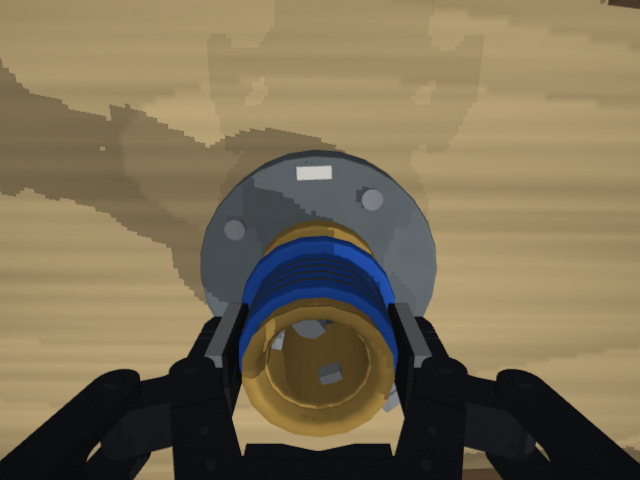

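>>> {"name": "servo_tool", "arguments": {
  "moves": [
    [0.3,0,0,0,1],
    [0.3,0,0,0,1],
    [0.3,0,0,0,1],
    [0.2,0,0,0,1],
    [0.2,0,0,0,1],
    [0.1,0,0,0,1],
    [0,0,0,0,1],
    [0,0,0,0,1],
    [0,0,0,0,1],
    [0,0,0,0,1]
  ]
}}

```text
clock: 11.0
tcp_pos: [0.606, -0.1482, 0.0629]
orientation: [0.708, -0.004, 0.706, 0.002]
wrist_force: [-4.4, 0.8, 12.6]
finger_gap: 0.053
```

>>> {"name": "servo_tool", "arguments": {
  "moves": [
    [0.1,0,0,0,1],
    [0,0,0,-0.1,1],
    [0,0,0,-0.1,1],
    [0,0,0,-0.1,1],
    [0,0,0,-0.1,1],
    [0,0,0,-0.1,1],
    [0,0,0,-0.1,1],
    [0,0,0,-0.1,1],
    [0,0,0,-0.05,1],
    [0,0,0,0,1]
  ]
}}

```text
clock: 12.25
tcp_pos: [0.6063, -0.1487, 0.0621]
orientation: [0.658, -0.263, 0.656, 0.26]
wrist_force: [-4.0, -1.4, 12.8]
finger_gap: 0.0527
```

Run:
```python
from h import *
s=env.get_state();p,R=pose();print(p,s["wrist_force"],s["ft_torque"],s["finger_gap"],np.arctan2(R[1,1],R[0,1]))
w=optics.read_camera("wrist");save(w,"w4")
```

```text
[ 0.60627043 -0.14870922  0.06210293] [-3.99446353 -1.36618418 12.76841202] [-0.09423318  0.87655892  0.07950434] 0.05271093212396592 2.3289062533915996
```

View pics/w4.png

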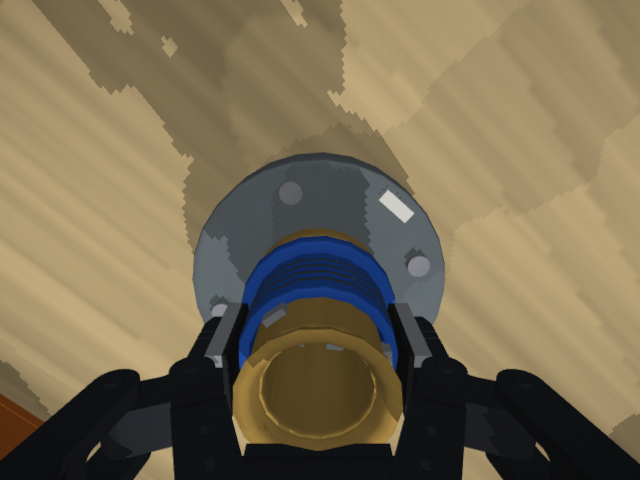

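>>> {"name": "servo_tool", "arguments": {
  "moves": [
    [0,0,0,0,0.3],
    [0,0,0,0,-0.4],
    [0,0,0,0,-1],
    [0,0,0,0,-1],
    [0,0,0,0,-1],
    [-1,0,0,0,-1],
    [-3,0,0,0,-1],
    [-4,0,0,0,-1],
    [-4,0,0,0,-1],
    [-3,0,0,0,-1]
  ]
}}

```text
clock: 13.55
tcp_pos: [0.6053, -0.1476, 0.2111]
orientation: [0.658, -0.262, 0.656, 0.261]
wrist_force: [0.9, 1.1, 0.1]
finger_gap: 0.0854
```

Run:
```python
from h import *
p,R=pose();print(p,env.get_state()["wrist_force"])
w=optics.read_camera("wrist");save(w,"w5")
```

```text
[ 0.60531935 -0.14755592  0.21111755] [0.92762612 1.13384113 0.06907214]
```

View pics/w5.png

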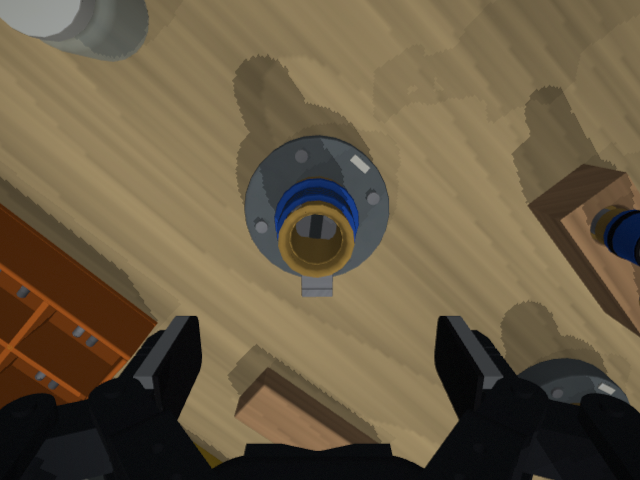

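Run:
```python
from h import *
plan(np.array([.451,.02,.20]),v=3.3,dyaw=.71,w=.09)
```

```text
8
[0.17, 2.87, 0.03, -0.089, -1]
[0.17, 2.85, 0.29, -0.089, -1]
[0.17, 2.82, 0.54, -0.089, -1]
[0.17, 2.76, 0.79, -0.089, -1]
[0.17, 2.68, 1.03, -0.089, -1]
[0.17, 2.57, 1.26, -0.089, -1]
[0.17, 2.45, 1.48, -0.089, -1]
[0.17, 2.31, 1.7, -0.089, -1]
```

>>> {"name": "servo_tool", "arguments": {
  "moves": [
    [0.15,2.9,0,-0.09,-1],
    [0.15,2.9,0.3,-0.09,-1],
    [0.15,2.8,0.5,-0.09,-1],
    [0.15,2.8,0.8,-0.09,-1],
    [0.15,2.7,1.0,-0.09,-1],
    [0.15,2.6,1.3,-0.09,-1],
    [0.15,2.4,1.5,-0.09,-1],
    [0.15,2.3,1.7,-0.09,-1],
    [0,0,0,0,-1],
    [0,0,0,0,-1]
  ]
}}

```text
clock: 14.85
tcp_pos: [0.4482, 0.0207, 0.1968]
orientation: [0.523, -0.477, 0.522, 0.476]
wrist_force: [-0.7, -0.2, 0.4]
finger_gap: 0.0854
```

Run:
```python
from h import *
p,R=pose();print(p,np.arctan2(R[1,1],R[0,1]),env.get_state()["joint_pos"])
w=optics.read_camera("wrist");save(w,"w6")
for m in ["blue_gauge_grip","red_gauge_grip"]:
    r=models.pinpoint(m,w);print([(x["conf"],x["location"],atz(w,x["location"],.0815)) for x in r[:2]])
print(proj(w,[.451,.02,.0975]))
```

```text
[0.44823252 0.02068254 0.19678425] 3.0481861411387388 [-1.33045758e-01  8.32127669e-02 -3.27249140e-01  1.15860990e+00
 -1.35204778e-04 -1.61043551e+00]
[(0.94, [308.4, 238.4], array([0.45427694, 0.02269327, 0.0815    ])), (0.18, [185.1, 377.9], array([0.55723568, 0.12317658, 0.0815    ]))]
[(0.57, [314.5, 342.9], array([0.45780287, 0.10230644, 0.0815    ]))]
[312.60089859 241.49436051]
```

View pics/w6.png

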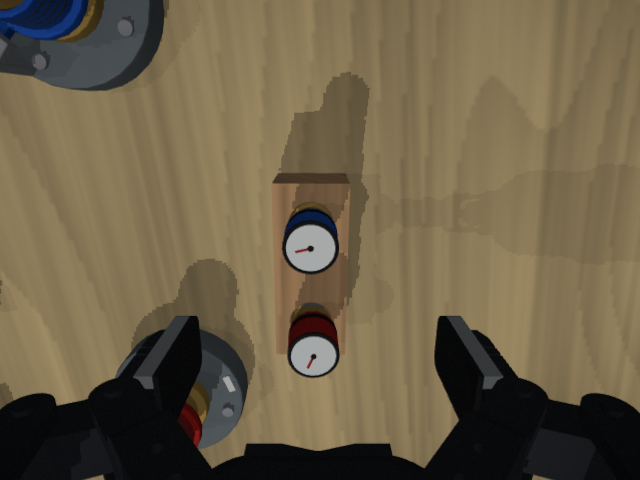

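>>> {"name": "servo_tool", "arguments": {
  "moves": [
    [2.6,-0.35,0.4,0,-1],
    [3.5,0,0,0,-1],
    [3.5,0,0,0,-1],
    [3.5,0,0,0,-1],
    [0,0,0,0,-1],
    [0,0,0,0,0],
    [0,0,0,0,0.6],
    [0,0,0,0,1],
    [0,0,0,0,1],
    [0,0,0,0,1]
  ],
  "grip_force": 60
}}

```text
clock: 16.25
tcp_pos: [0.4529, 0.0244, 0.0668]
orientation: [0.523, -0.477, 0.522, 0.475]
wrist_force: [0.2, 0.1, 4.4]
finger_gap: 0.0345
```

Run:
```python
from h import *
p,R=pose();s=env.get_state();print(p,s["wrist_force"],s["ft_torque"])
w=optics.read_camera("wrist");save(w,"w7")
```

```text
[0.45288301 0.02444073 0.06684442] [0.17547809 0.07380826 4.37507534] [-0.02963377  0.00769986  0.01326599]
```

View pics/w7.png

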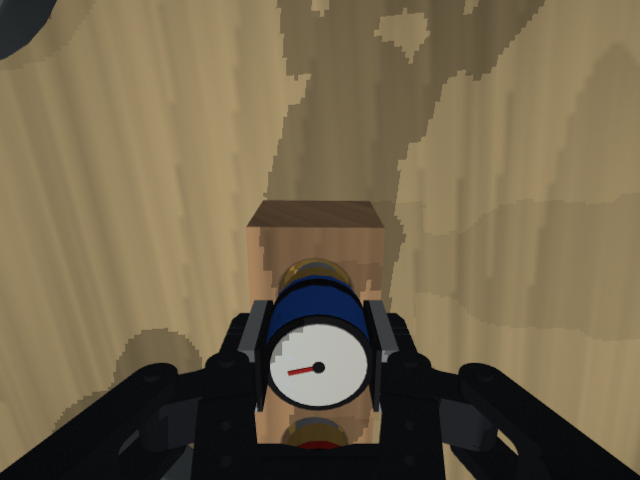

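>>> {"name": "servo_tool", "arguments": {
  "moves": [
    [-1,0,0,0,1],
    [-2,0,0,0,1],
    [-3,0,0,0,1],
    [-4,0,0,0,1],
    [-4,0,0,0,1],
    [0,0,0,0,1],
    [0,0,0,0,1],
    [0,0,0,0,1],
    [0,0,0,0,1],
    [0,0,0,0,1]
  ]
}}

```text
clock: 17.55
tcp_pos: [0.4509, 0.0247, 0.2046]
orientation: [0.522, -0.476, 0.523, 0.477]
wrist_force: [0.3, -0.1, -3.9]
finger_gap: 0.0345
```

Run:
```python
from h import *
p,R=pose();s=env.get_state();print(p,s["wrist_force"],s["ft_torque"],s["finger_gap"])
q=optics.read_camera("scene");save(q,"s8");w=optics.read_camera("wrist");save(w,"w8")
r=models.pinpoint("blue_gauge_nose",q);print(r[:1])
c=np.round(proj(q,p+np.array([0,0,-.05]))).astype(int);print(c)
cv2.imwrite("pics/s8z.png",cv2.resize(q["pixels"][c[1]-70:c[1]+50,c[0]-60:c[0]+60],None,fx=5,fy=5,interpolation=cv2.INTER_CUBIC))
```

```text
[0.45088319 0.02468567 0.2046199 ] [ 0.2956566  -0.06339053 -3.94387634] [ 0.0208097   0.0075334  -0.00546276] 0.034498404344335584
[{'location': [351.4, 196.7], 'conf': 0.81}]
[352 197]
```

View pics/s8z.png

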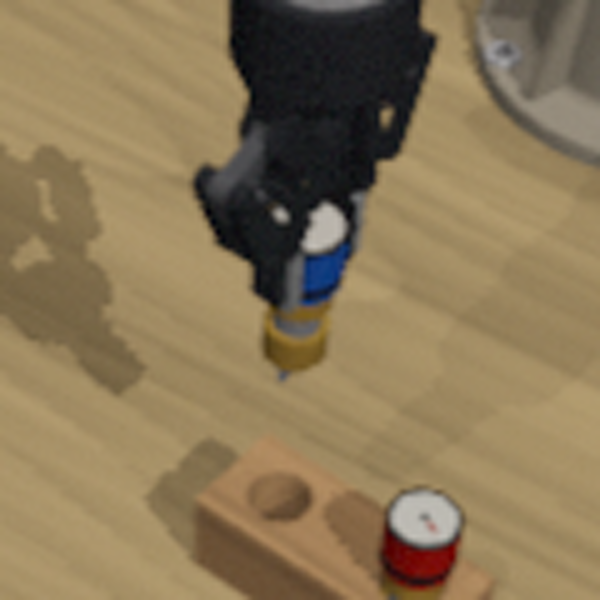

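View pics/w8.png

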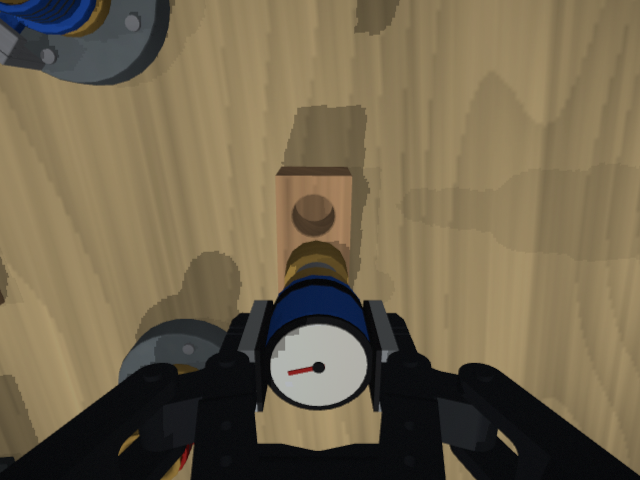

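Run:
```python
from h import *
p,R=pose();q=optics.read_camera("scene")
c0=np.array([292,127]) ; c0=np.array([352-60,197-70])
ax=p.copy();n=ax+[0,0,.0147-.066]
Z=lambda X:np.round((proj(q,X)-c0)*5,1)
print("nose",Z(n),"grip top",Z(ax+[0,0,.0147+.016]),"groove top",Z(n+[0,0,.04]))
for a in np.arange(-1.2,2.4,.3): print(round(a,2),Z(n+[.011*np.cos(a),.011*np.sin(a),-.009]), Z(n-[.011*np.cos(a),.011*np.sin(a),.009]))
im=q["pixels"];cv2.imwrite("pics/s8zz.png",cv2.resize(im[180:212,335:367],None,fx=18,fy=18,interpolation=cv2.INTER_NEAREST))
```

```text
nose [300.7 353.5] grip top [310.3 223.9] groove top [305.2 292.3]
-1.2 [276.2 362.6] [323.3 371. ]
-0.9 [275.8 367.9] [323.6 365.6]
-0.6 [277.6 373.2] [321.8 360.4]
-0.3 [281.3 377.8] [318.1 355.8]
0.0 [286.7 381.5] [312.7 352.2]
0.3 [293.3 383.9] [306.2 349.8]
0.6 [300.4 384.8] [299.1 349. ]
0.9 [307.5 384. ] [292.  349.7]
1.2 [313.9 381.7] [285.7 352. ]
1.5 [319.1 378. ] [280.6 355.6]
1.8 [322.4 373.4] [277.2 360.2]
2.1 [323.8 368.2] [275.8 365.4]
```

View pics/s8zz.png

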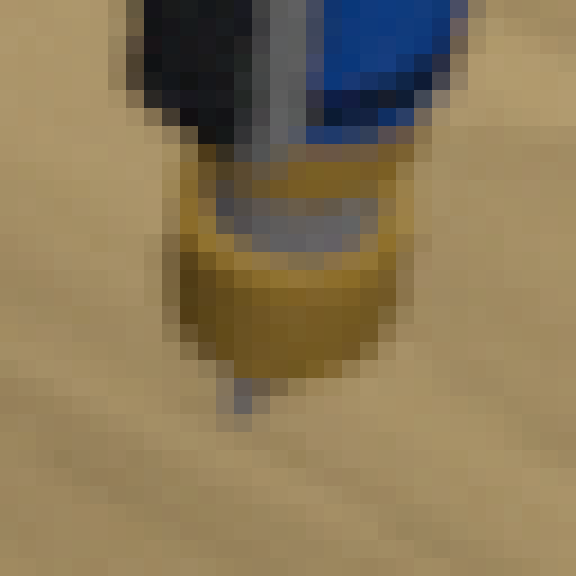

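Run:
```python
from h import *
plan(np.array([.606,-.148,.2046]),v=3.,dyaw=.36,w=.1,grip=1)
```

```text
8
[0.01, -2.13, -1.97, -0.045, 1]
[0.01, -2.04, -2.06, -0.045, 1]
[0.01, -1.94, -2.15, -0.045, 1]
[0.01, -1.84, -2.24, -0.045, 1]
[0.01, -1.74, -2.32, -0.045, 1]
[0.01, -1.63, -2.39, -0.045, 1]
[0.01, -1.52, -2.46, -0.045, 1]
[0.01, -1.41, -2.53, -0.045, 1]
```

>>> {"name": "servo_tool", "arguments": {
  "moves": [
    [0,-2.1,-2.0,-0.045,1],
    [0,-2.0,-2.1,-0.045,1],
    [0,-1.9,-2.1,-0.045,1],
    [0,-1.9,-2.2,-0.045,1],
    [0,-1.8,-2.3,-0.045,1],
    [0,-1.6,-2.4,-0.045,1],
    [0,-1.5,-2.5,-0.045,1],
    [0,-1.4,-2.5,-0.045,1],
    [0,0,0,0,1],
    [0,0,0,0,1]
  ]
}}

```text
clock: 19.0
tcp_pos: [0.605, -0.1474, 0.2047]
orientation: [0.429, -0.562, 0.429, 0.563]
wrist_force: [-0.2, -0.1, -4.2]
finger_gap: 0.0343
```

Run:
```python
from h import *
p,R=pose();s=env.get_state();print(p,s["wrist_force"],s["joint_pos"],np.arctan2(R[1,1],R[0,1]))
q=optics.read_camera("scene");save(q,"s9");w=optics.read_camera("wrist");save(w,"w9")
c=np.round(proj(q,p+np.array([0,0,-.07]))).astype(int);print(c)
cv2.imwrite("pics/s9z.png",cv2.resize(q["pixels"][c[1]-60:c[1]+60,c[0]-60:c[0]+60],None,fx=5,fy=5,interpolation=cv2.INTER_CUBIC))
n=R@np.array([0,0,1]);print(n, (R.T@(np.array([.606,-.148,0])-p))*100)
```

```text
[ 0.60500171 -0.14738831  0.20474925] [-0.16385245 -0.06119706 -4.22454   ] [-3.67943716e-01  4.16153695e-01  1.30613360e-01  1.28674962e+00
  3.13680698e-04 -2.20568252e+00] -2.8746498349752763
[252 213]
[-0.26378249  0.96458152  0.0011384 ] [20.47472258 -0.10097176 -0.10864437]
```

View pics/s9z.png

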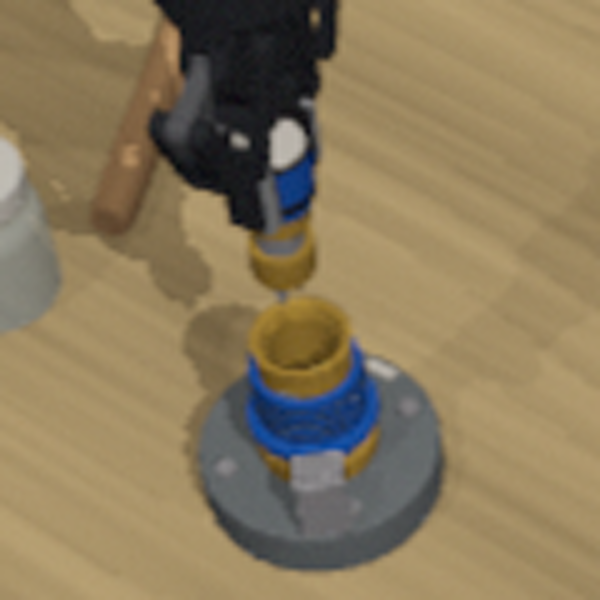

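View pics/w9.png

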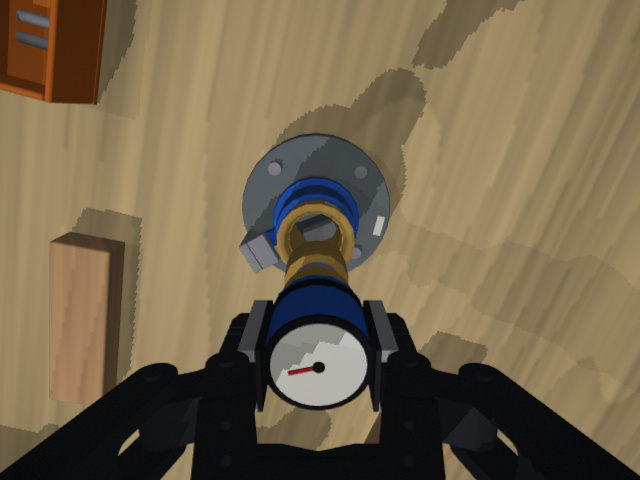

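Run:
```python
from h import *
p,R=pose();q=optics.read_camera("scene");w=optics.read_camera("wrist")
c0=np.array([252-60,213-60]);Z=lambda X:np.round((proj(q,X)-c0)*5,1)
g=p+[0,0,.0147]
for nm,X in dict(top=g+[0,0,.016],gripbot=g-[0,0,.0165],nose=g-[0,0,.066]).items(): print(nm,Z(X),np.round(proj(w,X),1))
for z in(.11,.102-.0105,.03): 
    X=[.605,-.1475,z];print(z,Z(X),np.round(proj(w,X),1))
for d in ([0,0,.004],[0,0,-.004],[0,.003,0]): print(np.round(proj(w,g+[0,0,.016]+R@np.array(d)),1),np.round(proj(w,g-[0,0,.066]+R@np.array(d)),1))
cv2.imwrite("pics/w9z.png",cv2.resize(w["pixels"][120:420,220:420],None,fx=2,fy=2,interpolation=cv2.INTER_CUBIC))
```

```text
top [271.2 141.9] [316.7 365.8]
gripbot [280.7 194.7] [316.8 316.9]
nose [294.2 270.3] [317.  270.4]
0.11 [304.4 332.4] [317.1 242.9]
0.0915 [308.9 357.6] [317.2 234.2]
0.03 [323.1 436.8] [317.2 212. ]
[316.7 376.3] [317.  277.5]
[316.7 355. ] [317.  263.1]
[326.  365.8] [322.8 270.4]
```

View pics/w9z.png

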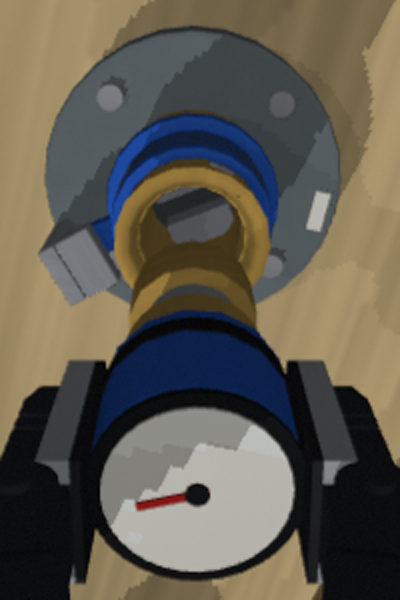

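>>> {"name": "servo_tool", "arguments": {
  "moves": [
    [1.5,-0.1,-0.05,0,1],
    [1.5,0,0,0,1],
    [1,0,0,0,1],
    [0.7,0,0,0,1],
    [0.7,0,0,0,1],
    [0.5,0,0,0,1],
    [0.5,0,0,0,1],
    [0.3,0,0,0,1],
    [0,0,0,0,1],
    [0,0,0,0,1]
  ]
}}

```text
clock: 20.45
tcp_pos: [0.6062, -0.1475, 0.1377]
orientation: [0.429, -0.562, 0.429, 0.563]
wrist_force: [-2.9, 3.2, -6.0]
finger_gap: 0.0344
```

>>> {"name": "servo_tool", "arguments": {
  "moves": [
    [0.5,0,0,0,1],
    [0.5,0,0,0,1],
    [0.3,0,0,0,1],
    [0.2,0,0,0,1],
    [0.2,0,0,0,1],
    [0.1,0,0,0,1],
    [0,0,0,0,1],
    [0,0,0,0,1],
    [0,0,0,0,1],
    [0,0,0,0,1]
  ]
}}

```text
clock: 21.7
tcp_pos: [0.6063, -0.1475, 0.1213]
orientation: [0.429, -0.562, 0.429, 0.562]
wrist_force: [-5.1, 4.7, 2.8]
finger_gap: 0.0345
```

>>> {"name": "servo_tool", "arguments": {
  "moves": [
    [0.1,0,0,-0.03,1],
    [0.05,0,0,-0.03,1],
    [0,0,0,-0.03,1],
    [0,0,0,-0.03,1],
    [0,0,0,-0.03,1],
    [0,0,0,-0.03,1],
    [0,0,0,-0.03,1],
    [0,0,0,-0.03,1],
    [0,0,0,0,1],
    [0,0,0,0,1]
  ]
}}

```text
clock: 22.95
tcp_pos: [0.6056, -0.1478, 0.1184]
orientation: [0.358, -0.609, 0.359, 0.61]
wrist_force: [-4.1, 2.1, -3.5]
finger_gap: 0.0346
```

Run:
```python
from h import *
p,R=pose();s=env.get_state();print(p,s["wrist_force"],s["ft_torque"],s["finger_gap"],np.arctan2(R[1,1],R[0,1]))
w=optics.read_camera("wrist");save(w,"w10")
```

```text
[ 0.60560934 -0.14783836  0.11837216] [-4.13564919  2.13074014 -3.52004995] [ 0.85152678  1.01022584 -0.04604491] 0.03460646070206508 -2.6344747487083575
```

View pics/w10.png

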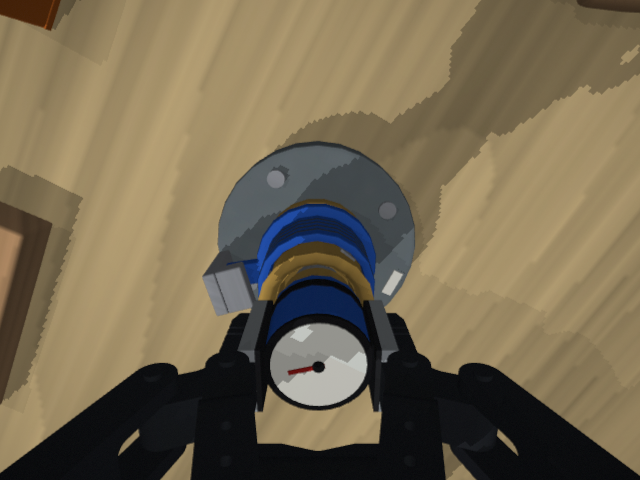

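>>> {"name": "servo_tool", "arguments": {
  "moves": [
    [0.2,0,0,0,1],
    [0.2,0,0,0,1],
    [0.1,0,0,0,1],
    [0.1,0,0,0,1],
    [0,0,0,0,1],
    [0,0,0,0,1],
    [0,0,0,0,1],
    [0,0,0,0,1],
    [0,0,0,0,1],
    [0,0,0,0,1]
  ]
}}

```text
clock: 24.25
tcp_pos: [0.606, -0.1473, 0.1132]
orientation: [0.359, -0.609, 0.358, 0.61]
wrist_force: [-4.0, 5.4, -0.3]
finger_gap: 0.0346
```

Reached the home height with slight force; press a bit more to confirm bottoming.

>>> {"name": "servo_tool", "arguments": {
  "moves": [
    [0.1,0,0,0,1],
    [0.1,0,0,0,1],
    [0.1,0,0,0,1],
    [0.1,0,0,0,1],
    [0,0,0,0,1],
    [0,0,0,0,1],
    [0,0,0,0,1],
    [0,0,0,0,1],
    [0,0,0,0,1],
    [0,0,0,0,1]
  ]
}}

```text
clock: 25.5
tcp_pos: [0.6072, -0.1484, 0.1128]
orientation: [-0.359, 0.611, -0.359, -0.608]
wrist_force: [-7.8, 5.3, 16.1]
finger_gap: 0.0345
```

>>> {"name": "servo_tool", "arguments": {
  "moves": [
    [-0.3,0,0,0,1],
    [0,0,0,0,0.3],
    [0,0,0,0,-0.4],
    [0,0,0,0,-1],
    [0,0,0,0,-1],
    [0,0,0,0,-1],
    [-1,0,0,0,-1],
    [-3,0,0,0,-1],
    [-3,0,0,0,-1],
    [-2,0,0,0,-1]
  ]
}}

```text
clock: 26.75
tcp_pos: [0.6072, -0.1481, 0.2043]
orientation: [-0.359, 0.61, -0.358, -0.609]
wrist_force: [0.4, -0.1, -0.2]
finger_gap: 0.0854
```

>>> {"name": "servo_tool", "arguments": {
  "moves": [
    [0,0,0,0.1,-1],
    [0,0,0,0.15,-1],
    [0,0,0,0.15,-1],
    [0,0,0,0.15,-1],
    [0,0,0,0.15,-1],
    [0,0,0,0.15,-1],
    [0,0,0,0,-1],
    [0,0,0,0,-1],
    [0,0,0,0,-1],
    [0,0,0,0,-1]
  ]
}}

```text
clock: 28.0
tcp_pos: [0.6066, -0.1479, 0.2018]
orientation: [0.578, -0.408, 0.578, 0.408]
wrist_force: [0.0, -0.2, -0.6]
finger_gap: 0.0851
```

Run:
```python
from h import *
p,R=pose();s=env.get_state();print(p,s["wrist_force"],s["finger_gap"],np.arctan2(R[1,1],R[0,1]))
w=optics.read_camera("wrist");save(w,"w11")
print((R.T@(np.array([.606,-.148,p[2]])-p))*100,proj(w,[.606,-.148,.144]),proj(w,[.606,-.148,.11]))
q=optics.read_camera("scene");cv2.imwrite("pics/s11z.png",cv2.resize(q["pixels"][150:290,190:320],None,fx=4,fy=4,interpolation=cv2.INTER_CUBIC))
```

```text
[ 0.60658636 -0.14785493  0.20182006] [ 0.0440779  -0.16477904 -0.64042317] 0.08511004084640604 2.799667929227098
[-4.60619885e-06  5.03777496e-02 -3.33277771e-02] [317.80570116 265.83631393] [317.71839738 245.54721503]
```

View pics/w11.png

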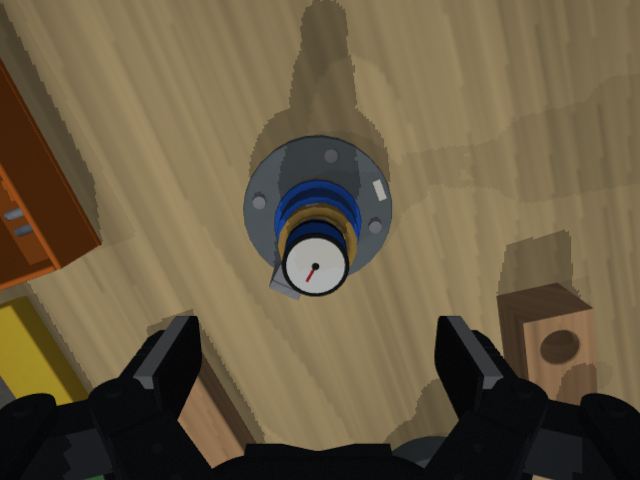

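View pics/s11z.png

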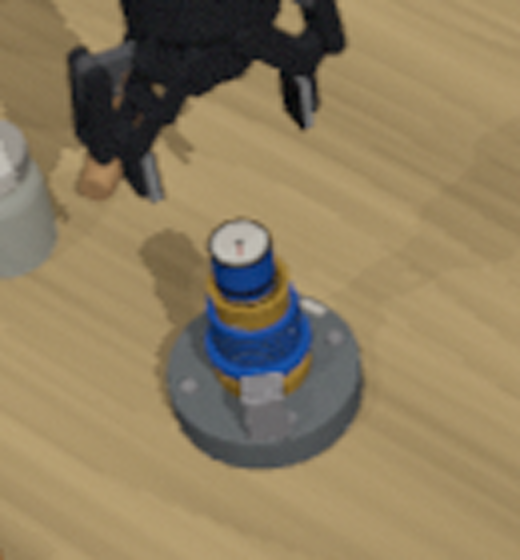

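>>> {"name": "servo_tool", "arguments": {
  "moves": [
    [3,0,0,0,-1],
    [3,0,0,0,-1],
    [3,0,0,0,-1],
    [2,0,0,0,-1],
    [1,0,0,0,-1],
    [0.4,0,0,0,-1],
    [0,0,0,0,-1],
    [0,0,0,0,-1],
    [0,0,0,0,-1],
    [0,0,0,0,-1]
  ]
}}

```text
clock: 29.35
tcp_pos: [0.6068, -0.148, 0.0782]
orientation: [0.578, -0.408, 0.578, 0.407]
wrist_force: [-0.4, -0.6, 0.1]
finger_gap: 0.0854
```

>>> {"name": "servo_tool", "arguments": {
  "moves": [
    [0.25,0,0,0,-1],
    [0,0,0,0,0],
    [0,0,0,0,0.3],
    [0,0,0,0,0.6],
    [0,0,0,0,1],
    [0,0,0,0,1],
    [0,0,0,0,1],
    [0,0,0,0,1],
    [0,0,0,0,1],
    [0,0,0,0,1]
  ],
  "grip_force": 60
}}

```text
clock: 30.6
tcp_pos: [0.6069, -0.1481, 0.076]
orientation: [0.578, -0.408, 0.578, 0.407]
wrist_force: [-0.8, 0.1, 5.7]
finger_gap: 0.0518
```

Run:
```python
from h import *
p,R=pose();s=env.get_state();print(p,s["wrist_force"],s["finger_gap"])
w=optics.read_camera("wrist");save(w,"w12")
```

```text
[ 0.60686778 -0.148059    0.0759679 ] [-0.77551795  0.06341016  5.70354072] 0.05176537312144231
```

View pics/w12.png

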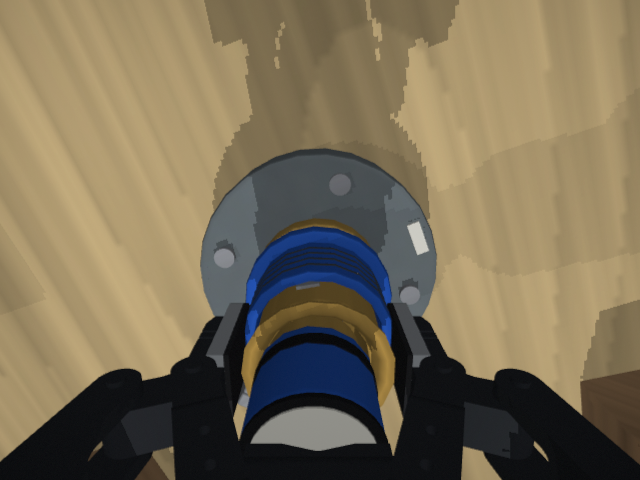

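>>> {"name": "servo_tool", "arguments": {
  "moves": [
    [0.1,0,0,0,1],
    [0,0,0,0.1,1],
    [0,0,0,0.1,1],
    [0,0,0,0.1,1],
    [0,0,0,0.1,1],
    [0,0,0,0.1,1],
    [0,0,0,0.1,1],
    [0,0,0,0.1,1],
    [0,0,0,0,1],
    [0,0,0,0,1]
  ]
}}

```text
clock: 31.9
tcp_pos: [0.6069, -0.1482, 0.0761]
orientation: [0.683, -0.185, 0.682, 0.184]
wrist_force: [-4.0, 0.4, 12.2]
finger_gap: 0.0518
```

Run:
```python
from h import *
p,R=pose();s=env.get_state();print(p,s["wrist_force"],s["ft_torque"],s["finger_gap"],np.arctan2(R[1,1],R[0,1]))
w=optics.read_camera("wrist");save(w,"w13")
q=optics.read_camera("scene");cv2.imwrite("pics/s13z.png",cv2.resize(q["pixels"][170:290,190:320],None,fx=5,fy=5,interpolation=cv2.INTER_CUBIC))
```

```text
[ 0.60691214 -0.14817608  0.07608966] [-3.95683339  0.35904709 12.20351487] [ 0.04672701  0.6638152  -0.05451557] 0.05176445664796789 2.0989151983444367
```

View pics/w13.png

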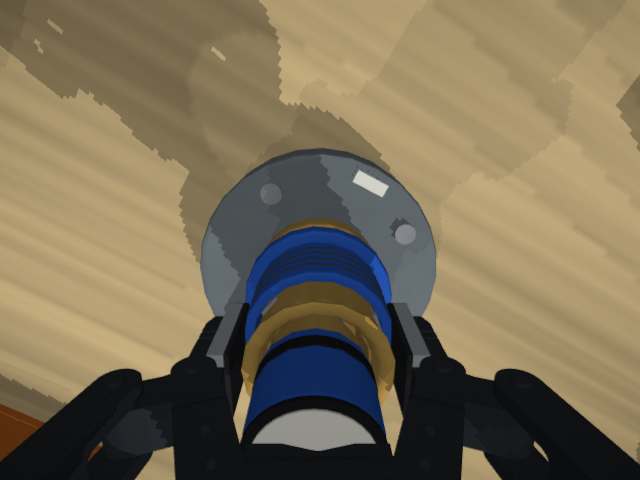

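View pics/s13z.png

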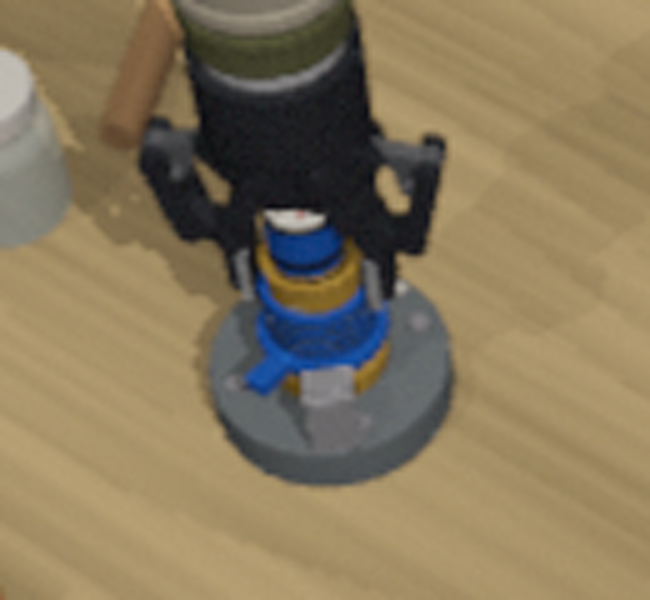

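>>> {"name": "servo_tool", "arguments": {
  "moves": [
    [-0.3,0,0,0,1],
    [-0.4,0,0,0,1],
    [-0.3,0,0,0,1],
    [0,0,0,0,0.2],
    [0,0,0,0,-0.5],
    [0,0,0,0,-1],
    [0,0,0,0,-1],
    [0,0,0,0,-1],
    [0,0,0,0,-1],
    [-2,0,0,0,-1]
  ]
}}

```text
clock: 33.25
tcp_pos: [0.6052, -0.1473, 0.1027]
orientation: [0.682, -0.184, 0.684, 0.185]
wrist_force: [-0.0, -0.6, 0.2]
finger_gap: 0.0853
```

>>> {"name": "servo_tool", "arguments": {
  "moves": [
    [-4,0,0,0,-1],
    [-4,0,0,0,-1],
    [-4,0,0,0,-1],
    [-3,0,0,0,-1],
    [0,0,0,0,-1],
    [0,0,0,0,-1],
    [0,0,0,0,-1],
    [0,0,0,0,-1],
    [0,0,0,0,-1],
    [0,0,0,0,-1]
  ]
}}

```text
clock: 34.5
tcp_pos: [0.6065, -0.1479, 0.254]
orientation: [0.682, -0.184, 0.683, 0.185]
wrist_force: [-0.6, -0.1, 0.5]
finger_gap: 0.0853
```

Run:
```python
from h import *
p,R=pose();s=env.get_state();print(p,s["wrist_force"],s["finger_gap"])
w=optics.read_camera("wrist");save(w,"w14")
q=optics.read_camera("scene");cv2.imwrite("pics/s14z.png",cv2.resize(q["pixels"][170:290,190:320],None,fx=5,fy=5,interpolation=cv2.INTER_CUBIC))
r=models.pinpoint("blue_ear",q);e=models.pinpoint("blue_gauge_grip",q);print(r[:1],e[:1])
for z in (.066,.0555): print(z,proj(q,[.606+.043,-.148,z]))
for z in (.128,.137): print(z,proj(q,[.606,-.148,z]),proj(w,[.606,-.148,z+.016]))
for z in (.102,.0915):print(z,proj(w,[.606,-.148,z]))
```

```text
[ 0.6065157  -0.14787435  0.25402018] [-0.62878357 -0.07984732  0.50690252] 0.08534855757248537
[{'location': [240.3, 245.0], 'conf': 0.67}] [{'location': [250.9, 215.9], 'conf': 0.6}]
0.066 [242.87164213 243.19402139]
0.0555 [243.45520483 245.85926506]
0.128 [251.52967011 214.62288239] [317.32692668 236.8844497 ]
0.137 [251.06604691 212.05836335] [317.34134117 241.08458869]
0.102 [317.27039226 220.41126257]
0.0915 [317.25850629 216.94788974]
```

View pics/w14.png

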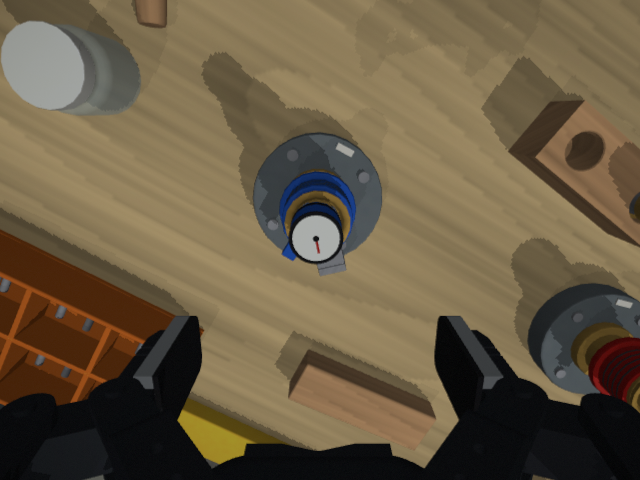

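View pics/s14z.png

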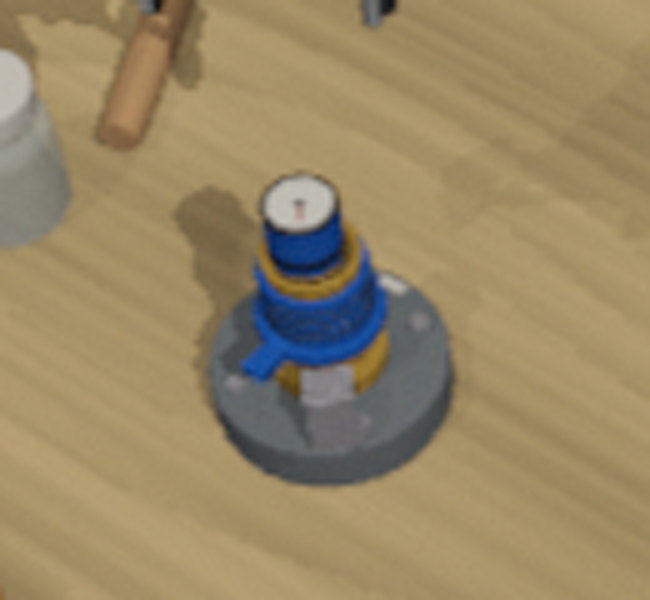

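Run:
```python
from h import *
a=cv2.imread("pics/scene0.png");q=optics.read_camera("scene")["pixels"]
s=lambda i:cv2.resize(i[195:265,215:290],None,fx=5,fy=5,interpolation=cv2.INTER_CUBIC)
cv2.imwrite("pics/cmp.png",np.hstack([s(a),s(q)]))
```

```text
(no output)
```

View pics/cmp.png

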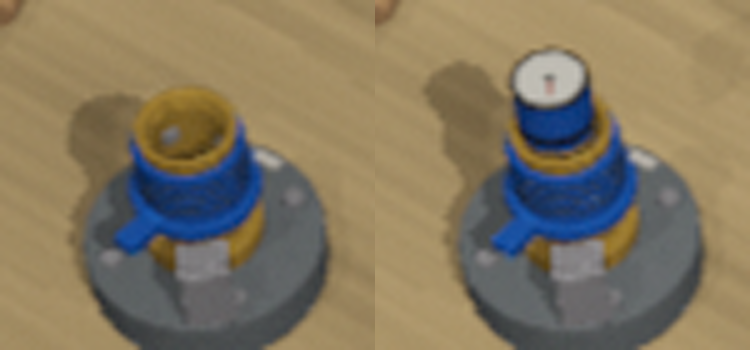

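```bash
python3 -c "
from h import *
print(order.hand_in())"
```

```text
the job is handed in; nothing more can be done
None
```

The blue gauge is coupled and locked in the blue coupler, and I handed the job in at about 35 s of the 72 s allowed. The hand-in returns no verdict, so this rests on my own checks.

**Sleeve back:** I gripped the sleeve, pulled it back about 13 mm and turned it 0.75 rad. The picture afterwards showed it held back with the ear under the hook.

**Gauge seated:** I took the blue gauge from the rack and pressed it into the coupler while turning it. The tang dropped into the slot. The nose first stood on the spindle at about 70 mm, then came to about 62 mm, which is the fully-home height. A further press there met about 16 N and did not move it.

**Sleeve forward:** I regripped the sleeve, turned the ear out from under the hook by 0.7 rad, let the sleeve up and backed off.

**Last checks:**
- In the scene camera the sleeve and ear match the opening picture (sleeve fully forward).
- The dial is at the height expected for a plug fully home, to within about 1 to 2 px.
- The gripper is open and clear of everything, and none of the readings showed a force near a limit.
- The red gauge, rack and loose parts were never touched by any planned motion. I did not compare their positions with the first pictures.

**Disagreement:** The cameras and networks differed by up to about 8 mm on the coupler's position at first. I used the close wrist-camera reading and the pose at which the jaws gripped the sleeve, and the insertion confirmed it.

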